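# Take a shoe last off the bench jack

### The arm

A 6-joint arm with a two-finger parallel gripper is mounted at the origin on the work surface. World frame = base frame: x ahead of the robot, y to its left, z up, the work surface at z = 0. Lengths are in mm, angles in degrees, forces in N, time in s.
With the tool pointing down it reaches from about 300 to 850 mm from the base axis. Payload 4.2 kg.
Tool frame: the origin (TCP) lies midway between the tips of the shut fingers; the grasp point (between the pads) lies env.hold_point_z behind it (env.hold_point_z is the distance from the TCP to the grasp point, in mm); z points along the fingers, y is the line along which they close (so a half turn about z gives the same grasp; the last joint's range is limited). The gripper opens to 91 mm and grips with 3 to 60 N. Pads are 32 mm wide; open, the fingers measure 118 mm over their backs; the gripper's body (76 mm by 178 mm) begins 60 mm behind the grasp point.
Start: joints at [75, 18.312, 89.639, -0, 72.044, -1.146], TCP at [137.685, 558.288, 213.976] pointing down, gripper open.
Joint ranges: [-177.97, 177.97], [-48.28, 115.42], [12.27, 149.76], [-77.06, 257.06], [2.81, 150.46], [-146.56, 146.56]. Speed limits (degrees/s): [147.25, 147.25, 180, 180, 180, 180].

### API

Orientations are given as [roll, pitch, yaw] about the fixed x, y, z axes, in that order (R = Rz(yaw) Ry(pitch) Rx(roll)).
In Python, from workcell import env, viewer, spotter gives the robot as it stands.
- The arm moves only by the tool apply_moves, never from a script. Its arguments are lists of equal length, an entry for each row: "delta_pos": the shift along the world's x, y, z normalised to -1 to 1, where 1 is 120 mm, a list of three; "rot": the turn, a rotation vector about the world's x, y, z normalised to -1 to 1, where 1 is 1.5 rad, a list of three; "hand": the opening, from 0 (shut) to 1 (fully open). A call has 1 to 10 rows; each row is the pose to reach, as a shift and turn from the pose commanded when the call began; what a row does not reach only later rows make up. A row lasts 1/12 s, in which the tool goes at most 41.7 mm and 7.16 degrees, less where a joint would pass 70% of its speed; a pose out of reach is approached as far as the arm can. A call with a number of a shift or a turn outside -1 to 1 is refused whole. A call with a gripper value outside its range is refused whole. The fingers move at their own pace and stop on an object; "newtons" is the grip in N (left out, the last holds). Time passes only in rows, so rows that repeat a pose let the fingers close. It gives the time, the measured TCP pose, the force, the opening and the grip force at its end, in the units of the state.
- env.state(): the state, without advancing time (a new reading comes with each control period).
- viewer.grab_frame(name): name is "side" or "top"; returns a dict with "pixels" (420x560x3 uint8, red, green, blue), "camera_matrix" (3x3 intrinsics, pixels), "R" (3x3) and "t" (3): a world point X has camera coordinates R X + t. Camera axes: x right, y down, z forward; pixel columns grow to the right and rows downward; lengths in mm; the calibration is good to about 2 mm. A picture is of the moment at which its call begins. There is no depth.
- env.job_done(): hands the job in; it is judged then, once.
Trained networks look in a picture, given as the dict that the camera call returned (one of the last four; its "shot" number tells which), for a name from the list of things; names that differ only in an ending like _2 or _b are one class to them, and where a whole thing is asked for, a point or a joint stands for the part that bears it (a point fixed in the world has none). Each returns a list of dicts, best first, with "score" (0 to 1); they miss things now and then, are a little off and sometimes report something else, mostly with a low value. They report only what shows in the picture. A call takes as long as a camera call. They do not tell look-alikes from the thing itself.
- spotter.trace(picture, query): "mask" (420x560 bool, what is visible of it) and "box" ([centre column, centre row, width, height] in pixels, round what is visible of it).
- spotter.landmark_of(picture, query): "position" ([column, row] in pixels: a listed point, or the origin of a listed thing).
The state is a dict: "time_s": time; "qpos": joint angles; "qvel": joint speeds; "effort": joint torques, N m; "ee_pos": TCP position; "ee_rot": TCP orientation; "force": force on the tool from outside, world axes, zero at the start; "torque": the same for the moment, N m; "gripper_width": finger opening in mm; "gripper_force": force on a finger pad.
Only numpy, scipy, OpenCV 4.12 (cv2) and the standard library are available. Lean on these libraries where they do the work, as an engineer would, in place of code of your own. Each camera call takes 0.05 s, during which the arm holds its last target. There are 200 camera calls.

### The job

The orange shoe last is locked on the green bench jack by a bayonet. Press the jack's red release button fully down (it stays down), turn the last about a quarter turn anticlockwise seen from above until you feel its stop, lift it straight off, and set it down, sole up as it is now, with its steel foot fully home in the hole of the wooden rest block; then let go. Work gently, by feel: never force the button or the bayonet and do not drop the last. Leave the jar, the hammer and the nail tray where they are.

Things in the scene. Friction and masses are not known exactly. Their poses are not given: they have to be found in the camera images.
- jack: the green bench jack, fixed to the bench. Origin on the bench under the bayonet's vertical axis, z up. Base plate 130 x 130 x 10 mm, socket housing 69 x 69 mm. The red button stands on an arm at +y, 100 mm from the axis. A locked foot has its lugs along the jack's y
- socket (a point): centre of the socket's steel collar, on the axis, 41 mm above the bench. Spigot play 1 mm. A spring lifts the last with 8 to 9 N (by 4 mm once free). Collars are clamped at differing angles, unseen under the last: its slot (15.5 mm wide) lies 67 to 113 degrees anticlockwise of the locked lugs, a hard stop about 2 degrees beyond. Over 100 N between last and jack (about 0.5 N m on the stop) damages it
- release_top (a point): centre of the top of the red release button, a disc of 26 mm diameter, 62 mm above the bench while up, 55 mm when down; pressed straight down
- release (a joint): travel of the release button, m: 0 up (locked), 0.007 fully down; frees the lugs from about 0.0055. Resists with about 4 N of friction all the way, then a hard stop; stays where it is left; damaged by more than 35 N
- shoe_last: the orange plastic child's shoe last, sole up with pale insole, about 0.36 kg, 168 mm long, 58 mm at its widest. Origin at the centre of the underside of its steel foot, on the axis; z up, toe to -x (118 mm), heel to +x (50 mm), sole at z = 97 to 100 mm. In the jack its origin is 30 mm above the bench and its axes agree with the jack's within 4 degrees
- last_grip (a point): grip point on the last's axis, 75 mm above its origin. Within 20 mm of the axis the sides are flat, parallel to x, 46 mm apart, from 18 to 97 mm above the origin. Below: spigot of 24 mm diameter with two lugs along y (52 mm over both, 12.5 mm wide, 6 mm high) and, 13 to 18 mm above the origin, a steel disc of 76 mm diameter
- rest_hole0 (a point): centre of the mouth (top, 36 mm above the bench) of the round hole, 63 mm diameter, 20 mm deep, in the fixed pale wooden rest block of 120 x 120 x 36 mm. A seated last has its steel disc lying on the block and its origin 13 mm below this point; any yaw is good
- nail_tray: black tray of nails, 100 x 80 x 30 mm, origin under its centre; a bystander
- jar: amber jar with brass cap, 52 mm diameter, 55 mm high, origin under its centre; a bystander
- hammer: hammer 220 mm long lying on the bench; a bystander
There are look-alikes about, which are no part of the job. Several things look just like the part that bears rest_hole0: the one meant starts farthest to the robot's left.

How it is judged:
By the outcome, as a careful person would: the job done as asked, in the order asked, and still so for the second after the job is handed in, with the robot touching nothing.
It also fails if it takes over 72 s, if anything falls off the work surface, if the arm or the gripper's body presses on something with over 40 N, if the wrist force passes 120 N, or if a joint passes its speed limit or range.

## Working session

There is one attempt and no reset: what is moved stays moved. The work goes in short steps, Python scripts to look and compute and a tool call to move; the robot and the scene stay as the last step left them, time stands still between calls to the robot, and variables do not carry over. Pictures are saved under pics/ and viewed, at most 10 in all, crops included, and the job is handed in when it is done.

Besides the shell and the picture viewer there is one more tool, called after "Call:" as name(argument=value, ...) on one line, values as JSON. apply_moves: Moves the arm, as the interface text tells. Its arguments: {"type":"object","properties":{"delta_pos":{"type":"array"},"rot":{"type":"array"},"hand":{"type":"array"},"newtons":{"type":"number"}},"required":["delta_pos","rot","hand"]}

```bash
mkdir -p pics; cat > h.py <<'E'
import numpy as np, cv2
from workcell import env, viewer, spotter
def ray(f,px):
    K=np.array(f["camera_matrix"]);R=np.array(f["R"]);t=np.array(f["t"])
    c=-R.T@t; d=R.T@np.linalg.inv(K)@np.array([px[0],px[1],1.0]); return c,d
def atz(f,px,z):
    c,d=ray(f,px); return c+d*(z-c[2])/d[2]
def proj(f,X):
    p=np.array(f["camera_matrix"])@(np.array(f["R"])@np.array(X,float)+np.array(f["t"])); return p[:2]/p[2]
def save(f,n): cv2.imwrite("pics/"+n,cv2.cvtColor(np.array(f["pixels"]),cv2.COLOR_RGB2BGR))
Z=dict(jack=0,socket=41,release_top=62,shoe_last=30,last_grip=105,rest_hole0=36,nail_tray=0,jar=0,hammer=0)
E
python3 - <<'E'
from h import *
print(env.state()["time_s"],env.hold_point_z)
F={n:viewer.grab_frame(n) for n in("side","top")}
for n,f in F.items():
    save(f,n+"0.png"); print(n,np.round(ray(f,(280,210))[0]))
    for q,z in Z.items():
        for r in spotter.landmark_of(f,q)[:4]:
            print(n,q,round(r["score"],2),np.round(r["position"],1),np.round(atz(f,r["position"],z),1))
cv2.imwrite("pics/both.png",np.hstack([cv2.cvtColor(np.array(F[n]["pixels"]),cv2.COLOR_RGB2BGR) for n in F])[:, :])
E
```

```text
0.0 18.8
side [361. 664. 830.]
side jack 0.58 [280.1 252.5] [532.2  50.   -0. ]
side socket 0.58 [278.4 241.4] [535.4  50.9  41. ]
side release_top 0.64 [261.  273.8] [543.6 159.   62. ]
side shoe_last 0.9 [276.8 249.2] [535.6  65.   30. ]
side last_grip 0.79 [276.6 220.7] [539.7  46.3 105. ]
side last_grip 0.69 [278.9 254.3] [511.7 132.7 105. ]
side rest_hole0 0.95 [195.2 207.4] [760.5  -6.1  36. ]
side rest_hole0 0.92 [347.4 189.3] [ 411.3 -157.7   36. ]
side rest_hole0 0.87 [355.2 316.1] [341.2 192.7  36. ]
side rest_hole0 0.79 [238.5 347. ] [544.1 311.9  36. ]
side nail_tray 0.97 [308.3 152.5] [ 545.  -317.3    0. ]
side nail_tray 0.7 [278.5 249.5] [538.   42.4   0. ]
side nail_tray 0.35 [280.3 223.9] [554.1 -35.3   0. ]
side nail_tray 0.34 [236.8 345. ] [557.  292.8   0. ]
side jar 0.74 [219.6 181.9] [ 750.4 -140.6    0. ]
side hammer 0.62 [172.9 286.6] [735.9 198.1   0. ]
top [ 385.    0. 1064.]
top jack 0.77 [251.9 214.2] [533.   54.5   0. ]
top socket 0.66 [252.6 210. ] [536.4  51.2  41. ]
top release_top 0.63 [202.1 207.3] [537.2 155.7  62. ]
top shoe_last 0.61 [252.4 208.8] [540.6  52.2  30. ]
top shoe_last 0.34 [196.8 122.1] [732.5 179.8  30. ]
top shoe_last 0.28 [253.  213.4] [530.6  50.7  30. ]
top last_grip 0.86 [247.1 206. ] [534.8  59.2 105. ]
top last_grip 0.62 [249.3 212. ] [522.8  54.5 105. ]
top rest_hole0 0.96 [352.5 269. ] [ 415.2 -161.6   36. ]
top rest_hole0 0.87 [181.5 305. ] [335.1 194.4  36. ]
top rest_hole0 0.72 [254.4 215.6] [525.1  47.3  36. ]
top rest_hole0 0.66 [133.5 202.4] [549.3 307.1  36. ]
top nail_tray 0.76 [419.1 215.1] [ 537.1 -315.7    0. ]
top jar 0.96 [343.2 119.9] [ 753.5 -148.4    0. ]
top hammer 0.55 [197.8 121.2] [744.7 182.8   0. ]
```

View pics/top0.png

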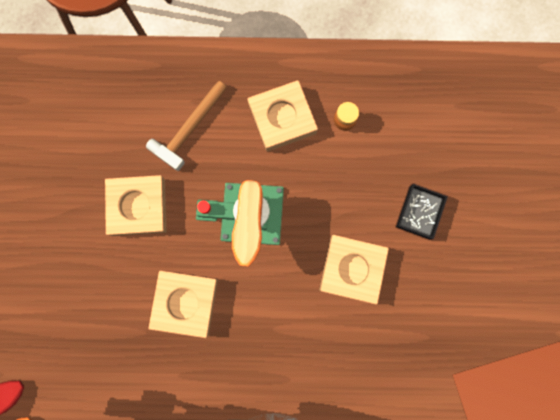

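View pics/side0.png

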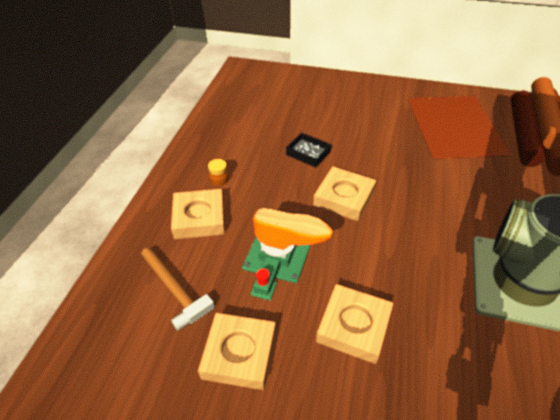

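The block look-alikes in the top picture are at (134,205), (184,304), (283,114) and (355,269). The leftmost, at (134,205) top and (240,346) side, has the largest y (about 308), so it is the one meant. Next I'll refine it, the button and the last, and confirm in one crop.

```bash
python3 - <<'E'
from h import *
F={n:viewer.grab_frame(n) for n in("side","top")}
def best(mask):
    n,l,s,c=cv2.connectedComponentsWithStats(mask.astype(np.uint8)); return [(s[i,4],c[i],l==i) for i in np.argsort(-s[1:,4])+1]
for n,f in F.items():
    P=np.array(f["pixels"]).astype(int); r,g,b=P[...,0],P[...,1],P[...,2]
    red=(r>150)&(g<60)&(b<60)
    for a,c,m in best(red)[:3]: print(n,"red",a,np.round(c,1),np.round(atz(f,c,62),1))
    for r in spotter.trace(f,"shoe_last")[:2]:
        m=r["mask"]; print(n,"last",round(r["score"],2),np.round(r["box"],1),m.sum())
    m=spotter.trace(f,"shoe_last")[0]["mask"]
    hsv=cv2.cvtColor(P.astype(np.uint8),cv2.COLOR_RGB2HSV)
    pale=m&(hsv[...,1]<150)&(hsv[...,2]>170)
    if pale.sum()>50:
        a,c,mm=best(pale)[0]; ys,xs=np.nonzero(mm)
        W=np.array([atz(f,(x,y),128.5)[:2] for x,y in zip(xs,ys)]); u=np.linalg.svd(W-W.mean(0),full_matrices=False)[2][0]; u=u*np.sign(u[0])
        pr=(W-W.mean(0))@u; e1=W.mean(0)+u*pr.max(); e2=W.mean(0)+u*pr.min()
        print(n,"insole",a,np.round(W.mean(0),1),"yaw",np.degrees(np.arctan2(u[1],u[0])).round(2),"heel",e1.round(1),"toe",e2.round(1))
    for q in ("rest_hole0",):
        for r in spotter.trace(f,q)[:5]:
            bx=r["box"]
            X=atz(f,bx[:2],20)
            if X[1]>250:
                h=cv2.convexHull(np.argwhere(r["mask"])[:,::-1].astype(np.int32)); 
                ap=cv2.approxPolyDP(h,5,True)[:,0]; print(n,"block",round(r["score"],2),[(tuple(map(int,p)),atz(f,p,36)[:2].round(0).tolist()) for p in ap])
    g2=(hsv[...,0]>60)&(hsv[...,0]<90)&(hsv[...,1]>120)&(hsv[...,2]>50)
    a,c,mm=best(g2)[0]; print(n,"green",a,c.round(1))
T=np.array(F["top"]["pixels"])[150:290,90:310]; S=np.array(F["side"]["pixels"])[195:400,185:400]
T=cv2.resize(T,None,fx=3.6,fy=3.6,interpolation=cv2.INTER_CUBIC)[:, :]; 
cv2.imwrite("pics/crop_top.png",cv2.cvtColor(T,cv2.COLOR_RGB2BGR))
S=cv2.resize(S,None,fx=2.8,fy=2.8,interpolation=cv2.INTER_CUBIC); cv2.imwrite("pics/crop_side.png",cv2.cvtColor(S,cv2.COLOR_RGB2BGR))
E
```

```text
side red 152 [262.5 276.5] [538.8 164.7  62. ]
side red 3 [457.  109.7] [ 151.7 -536.5   62. ]
side red 3 [486. 146.] [  78.3 -382.5   62. ]
side last 0.67 [294.9 232.7  78.1  47.7] 2576
side insole 941 [500.2  59.6] yaw -3.18 heel [579.9  55.1] toe [424.   63.8]
side block 0.64 [((274, 323), [492.0, 247.0]), ((263, 388), [478.0, 374.0]), ((200, 376), [594.0, 382.0]), ((217, 313), [608.0, 254.0])]
side green 1081 [275.6 266.7]
top red 448 [  8.5 393.3] [160.1 522.6  62. ]
top red 11 [207.3 209.7] [532.3 144.7  62. ]
top last 0.66 [252.2 220.8  36.4  89.6] 2242
top insole 1779 [500.5  58. ] yaw -2.71 heel [581.5  54.2] toe [420.3  61.8]
top block 0.73 [((165, 230), [491.0, 237.0]), ((107, 235), [478.0, 359.0]), ((105, 180), [597.0, 372.0]), ((162, 177), [606.0, 249.0])]Traceback (most recent call last):
  File "<stdin>", line 27, in <module>
IndexError: list index out of range
```

```bash
python3 - <<'E'
from h import *
F={n:viewer.grab_frame(n) for n in("side","top")}
def best(mask):
    n,l,s,c=cv2.connectedComponentsWithStats(mask.astype(np.uint8)); return [(s[i,4],c[i],l==i) for i in np.argsort(-s[1:,4])+1]
roi={"side":(185,195,400,400),"top":(90,150,310,290)}
B={}
for n,f in F.items():
    P=np.array(f["pixels"]); hsv=cv2.cvtColor(P,cv2.COLOR_RGB2HSV).astype(int); h,s,v=hsv[...,0],hsv[...,1],hsv[...,2]
    x0,y0,x1,y1=roi[n]; R=np.zeros(h.shape,bool); R[y0:y1,x0:x1]=1
    red=R&((h<4)|(h>174))&(s>200)&(v>130)
    for a,c,m in best(red)[:2]:
        ys,xs=np.nonzero(m); print(n,"red",a,np.round(c,1),xs.min(),xs.max(),ys.min(),ys.max(),np.round(atz(f,c,62),1), "pred size px",np.linalg.norm(proj(f,atz(f,c,62)+[0,13,0])-proj(f,atz(f,c,62)-[0,13,0])).round(1))
    B[n]=best(red)[0]
    m=spotter.trace(f,"shoe_last")[0]["mask"]
    pale=best(m&(s<150)&(v>170))[0][2]
    for X in (520,528,536,544,552):
        ys=np.arange(0,120,.5); px=np.array([proj(f,(X,y,128.5)) for y in ys]).round().astype(int)
        a=pale[px[:,1],px[:,0]]; b=m[px[:,1],px[:,0]]
        print(n,X,"pale",ys[a].min(),ys[a].max(),"last",ys[b].min(),ys[b].max())
def tri(pa,pb):
    c1,d1=ray(F["side"],pa);c2,d2=ray(F["top"],pb); d1/=np.linalg.norm(d1);d2/=np.linalg.norm(d2)
    t=np.linalg.lstsq(np.stack([d1,-d2],1),c2-c1,rcond=None)[0]; a,b=c1+d1*t[0],c2+d2*t[1]; return (a+b)/2,np.linalg.norm(a-b)
print("tri button",tri(B["side"][1],B["top"][1]))
for q in("jack","socket","shoe_last","last_grip","release_top"):
    try: print(q,tri(spotter.landmark_of(F["side"],q)[0]["position"],spotter.landmark_of(F["top"],q)[0]["position"]))
    except Exception as e: print(q,e)
T=np.array(F["top"]["pixels"])[160:280,95:305].copy(); T=cv2.resize(T,(800,457),interpolation=cv2.INTER_CUBIC)
S=np.array(F["side"]["pixels"])[195:395,185:400]; S=cv2.resize(S,None,fx=2.8,fy=2.8,interpolation=cv2.INTER_CUBIC)
for n,I in(("crop_top",T),("crop_side",S)): cv2.imwrite(f"pics/{n}.png",cv2.cvtColor(I,cv2.COLOR_RGB2BGR))
E
```

```text
side red 147 [262.5 276.4] 257 268 269 284 [538.8 164.3  62. ] pred size px 10.8
side 520 pale 42.0 76.5 last 39.0 119.5
side 528 pale 41.0 75.5 last 38.0 119.5
side 536 pale 40.0 74.5 last 37.0 119.5
side 544 pale 39.0 74.0 last 39.0 119.5
side 552 pale 41.0 73.0 last 38.0 119.5
top red 6 [206.5 211. ] 204 209 209 212 [529.5 146.2  62. ] pred size px 12.5
top red 1 [209. 207.] 209 209 207 207 [538.1 141.3  62. ] pred size px 12.5
top 520 pale 35.5 83.5 last 16.0 83.5
top 528 pale 35.5 84.0 last 16.0 84.0
top 536 pale 36.0 82.0 last 18.5 82.0
top 544 pale 34.0 76.5 last 22.5 76.5
top 552 pale 34.0 77.0 last 28.5 77.0
tri button (array([538.22133422, 150.0801095 ,  40.17565935]), np.float64(11.026714974415428))
jack (array([532.25145775,  52.46143058,  -8.01628417]), np.float64(0.2681212679900789))
socket (array([533.93550213,  55.26743964,  46.31021321]), np.float64(4.126290389613261))
shoe_last (array([533.53711172,  55.53638866,  27.63873697]), np.float64(2.0242241486422476))
last_grip (array([530.28844393,  51.67824449, 100.07147516]), np.float64(7.099039883972089))
release_top (array([542.26292811, 157.47859801,  58.11359694]), np.float64(4.72031234940678))
```

View pics/crop_top.png

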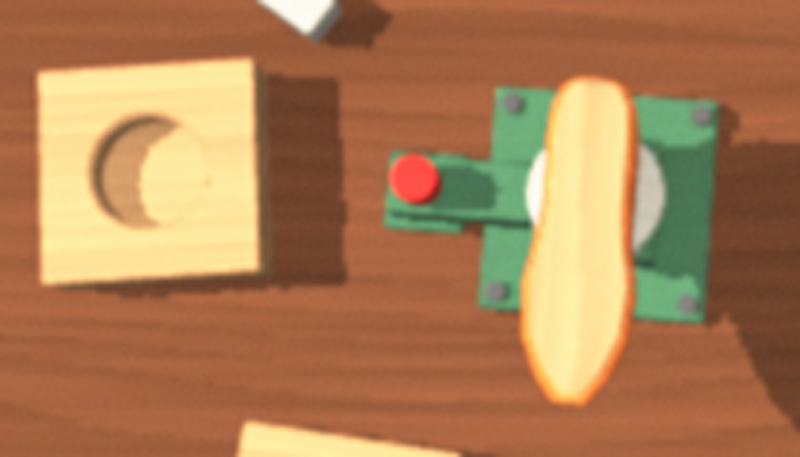

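View pics/crop_side.png

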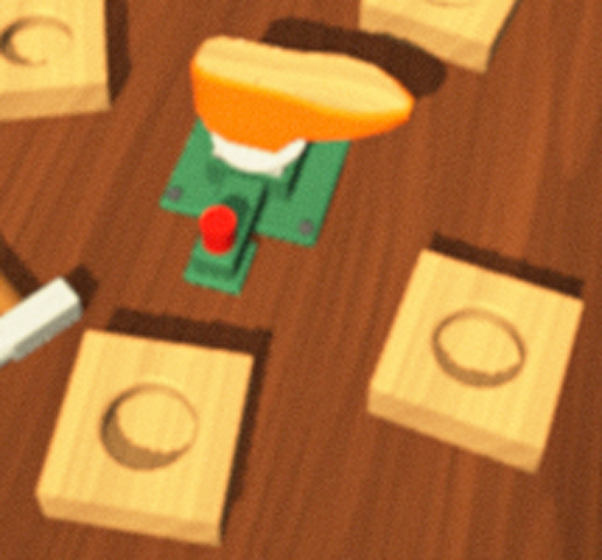

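The crops confirm the target block: it is leftmost in the top view, with its hole at about (134,205) and nothing in the way, and at (238,347) in the side view. The button disc is at (203.7,206.7) top and (262.5,272.9) side, the steel disc is centred at about (251.4,210.7) top, and the base plate at about (252.2,213.7).

```bash
python3 - <<'E'
from h import *
T=viewer.grab_frame("top");S=viewer.grab_frame("side")
t=lambda x,y:(95+(x+.5)*210/800-.5,160+(y+.5)*120/457-.5); s=lambda x,y:(185+x/2.8-.3,195+y/2.8-.3)
for n,f,p,z in [("button T",T,t(414,178),62),("button S",S,s(217,218),62),("disc T",T,t(596,193),48),
 ("hole T",T,t(150,171),36),("hole S",S,s(149,425),36)]: print(n,atz(f,p,z).round(1))
c=[atz(T,t(*p),10)[:2] for p in((497,87),(718,101),(703,322),(479,308))]
print("plate",np.round(c,1).tolist(),np.mean(c,0).round(1),[np.linalg.norm(c[i]-c[i-1]).round(1) for i in range(4)])
print("block mean T",np.mean([(491,237),(478,359),(597,372),(606,249)],0),"S",np.mean([(492,247),(478,374),(594,382),(608,254)],0))
st=env.state(); print(st["ee_pos"],st["ee_rot"],st["force"],st["time_s"],st["gripper_width"])
# visible heel/toe edges at z~128
for p in((597,77),(572,404)): print(atz(T,t(*p),127).round(1))
for p in((545,150),(637,150),(543,193),(637,193)): print(atz(T,t(*p),127).round(1))
E
```

```text
button T [539.2 153.2  62. ]
button S [542.1 155.4  62. ]
disc T [534.6  54.   48. ]
hole T [544.7 305.7  36. ]
hole S [545.5 311.2  36. ]
plate [[601.5, 115.0], [595.4, -13.5], [466.9, -6.8], [472.7, 121.2]] [534.1  54. ] [np.float64(128.9), np.float64(128.7), np.float64(128.7), np.float64(128.1)]
block mean T [543.   304.25] S [543.   314.25]
[137.68334556 558.28388757 213.97130014] [1.79996012e+02 1.28121083e-03 1.66146761e+02] [-0.11875148 -0.76265872 -0.27874475] 2.2 91.02965219991775
[583.6  50.8 127. ]
[415.4  59.3 127. ]
[544.9  76.6 127. ]
[545.7  29.3 127. ]
[522.5  77.  127. ]
[523.3  28.8 127. ]
```

Call:
apply_moves(delta_pos=[[1,-1,0],[1,-1,0],[1,-1,0],[1,-1,0],[1,-1,0]], rot=[[0,0,-0.23],[0,0,-0.23],[0,0,-0.23],[0,0,-0.23],[0,0,-0.23]], hand=[0,0,0,0,0], newtons=10)

```text
time_s: 2.62
ee_pos: [261.3, 433.8, 214.2]
ee_rot: [-179.9, 0.2, 146.1]
force: [0.4, -0.1, 0.2]
gripper_width: 60.8
gripper_force: 0.0
```

Call:
apply_moves(delta_pos=[[1,-1,0],[1,-1,0],[1,-1,0],[1,-1,0],[1,-1,0]], rot=[[0,0,-0.23],[0,0,-0.23],[0,0,-0.23],[0,0,-0.23],[0,0,-0.23]], hand=[0,0,0,0,0])

```text
time_s: 3.03
ee_pos: [381.6, 314.4, 214.2]
ee_rot: [179.9, 0.2, 126.3]
force: [-0.1, 1.0, 0.4]
gripper_width: 27.4
gripper_force: 0.0
```

Call:
apply_moves(delta_pos=[[1,-1,0],[1,-1,0],[1,-1,0],[1,-1,0],[1,-1,0]], rot=[[0,0,-0.23],[0,0,-0.23],[0,0,-0.23],[0,0,-0.23],[0,0,-0.23]], hand=[0,0,0,0,0])

```text
time_s: 3.45
ee_pos: [502.0, 194.6, 213.9]
ee_rot: [179.9, 0.2, 106.6]
force: [-0.8, 0.1, 0.5]
gripper_width: 0.7
gripper_force: 0.0
```

Call:
apply_moves(delta_pos=[[0.348,-0.369,-0.3],[0.348,-0.369,-0.6],[0.348,-0.369,-0.98],[0.348,-0.369,-0.98],[0.348,-0.369,-0.98],[0.348,-0.369,-0.98],[0.348,-0.369,-0.98]], rot=[[0,0,-0.228],[0,0,-0.228],[0,0,-0.228],[0,0,-0.228],[0,0,-0.228],[0,0,-0.228],[0,0,-0.228]], hand=[0,0,0,0,0,0,0])

```text
time_s: 4.03
ee_pos: [540.5, 155.1, 98.0]
ee_rot: [179.8, -0.1, 87.3]
force: [0.5, 0.9, 0.4]
gripper_width: 0.2
gripper_force: 0.0
```

```bash
python3 - <<'E'
from h import *
s=env.state(); print(s["ee_pos"],s["ee_rot"],s["force"],s["time_s"],s["qpos"])
f=viewer.grab_frame("side"); I=np.array(f["pixels"])[170:320,180:380]; I=cv2.resize(I,None,fx=4,fy=4,interpolation=cv2.INTER_CUBIC)
cv2.imwrite("pics/press.png",cv2.cvtColor(I,cv2.COLOR_RGB2BGR))
E
```

```text
[540.48501914 155.14457973  98.03973945] [ 1.79827606e+02 -6.67137918e-02  8.73094139e+01] [0.46938844 0.86914735 0.44772132] 4.0333 [1.48371256e+01 2.26966806e+01 1.01043928e+02 1.40964974e-02
 5.60749108e+01 1.75199636e+01]
```

View pics/press.png

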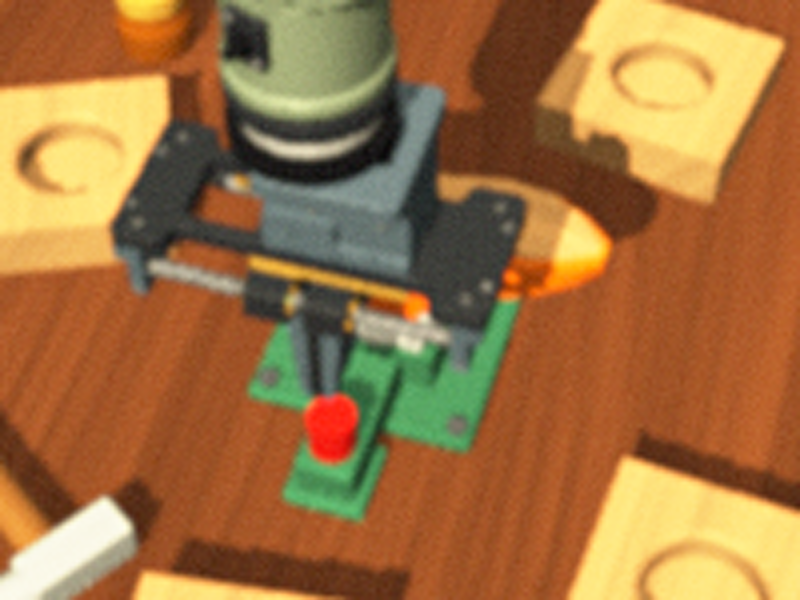

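The shut fingertips end at about (323,395) in the crop, just above the button top at (332,412). I'll check that against the projection.

```bash
python3 - <<'E'
from h import *
f=viewer.grab_frame("side"); g=viewer.grab_frame("top")
for X in ((540.5,155.1,98),(539,154,62),(539,154,55),(540,154,62+36)): 
    p=proj(f,X); print(X,p.round(1),((p-[180,170])*4).round(0), proj(g,X).round(1))
E
```

```text
(540.5, 155.1, 98) [262.3 262.2] [329. 369.] [199.8 203. ]
(539, 154, 62) [263.8 272.3] [335. 409.] [202.9 206.5]
(539, 154, 55) [263.9 274.3] [336. 417.] [203.4 207. ]
(540, 154, 98) [262.6 261.9] [331. 367.] [200.3 203.2]
```

Call:
apply_moves(delta_pos=[[0,0,-0.12],[0,0,-0.2],[0,0,-0.253],[0,0,-0.253],[0,0,-0.253]], rot=[[0,0,0],[0,0,0],[0,0,0],[0,0,0],[0,0,0]], hand=[0,0,0,0,0])

```text
time_s: 4.6
ee_pos: [539.4, 154.0, 66.0]
ee_rot: [-180.0, 0.0, 87.3]
force: [0.1, 0.0, 0.7]
gripper_width: 0.7
gripper_force: 0.0
```

Call:
apply_moves(delta_pos=[[0,0,-0.017],[0,0,-0.033],[0,0,-0.042],[0,0,-0.05],[0,0,-0.058],[0,0,-0.058]], rot=[[0,0,0],[0,0,0],[0,0,0],[0,0,0],[0,0,0],[0,0,0]], hand=[0,0,0,0,0,0])

```text
time_s: 5.1
ee_pos: [539.8, 154.1, 59.3]
ee_rot: [179.9, -0.0, 87.2]
force: [0.8, 0.2, 3.3]
gripper_width: 0.3
gripper_force: 1.6
```

Button contact felt at about 4 N of friction, as expected. I'll go on in small steps to 55.

Call:
apply_moves(delta_pos=[[0,0,-0.008],[0,0,-0.016],[0,0,-0.024],[0,0,-0.028],[0,0,-0.028]], rot=[[0,0,0],[0,0,0],[0,0,0],[0,0,0],[0,0,0]], hand=[0,0,0,0,0])

```text
time_s: 5.52
ee_pos: [539.7, 154.1, 55.6]
ee_rot: [180.0, -0.0, 87.3]
force: [0.1, -0.1, 3.4]
gripper_width: 0.5
gripper_force: 1.3
```

Call:
apply_moves(delta_pos=[[0,0,-0.004],[0,0,-0.008],[0,0,-0.008]], rot=[[0,0,0],[0,0,0],[0,0,0]], hand=[0,0,0])

```text
time_s: 5.77
ee_pos: [539.8, 154.1, 55.2]
ee_rot: [179.9, -0.0, 87.2]
force: [0.4, -0.2, 5.5]
gripper_width: 0.2
gripper_force: 3.0
```

Call:
apply_moves(delta_pos=[[0,0,-0.005],[0,0,-0.005],[0,0,-0.005]], rot=[[0,0,0],[0,0,0],[0,0,0]], hand=[0,0,0])

```text
time_s: 6.02
ee_pos: [539.8, 154.1, 55.2]
ee_rot: [179.9, -0.0, 87.3]
force: [-1.4, 0.4, 8.6]
gripper_width: 0.6
gripper_force: 4.6
```

Call:
apply_moves(delta_pos=[[0,0,0.3],[0,0,0.6],[0,0,1],[0,0,1],[0,0,1],[0,0,1],[0,0,1],[0,0,1],[0,0,1]], rot=[[0,0,0],[0,0,0],[0,0,-0.08],[0,0,-0.16],[0,0,-0.24],[0,0,-0.32],[0,0,-0.4],[0,0,-0.48],[0,0,-0.5]], hand=[0,0,0,0,1,1,1,1,1])

```text
time_s: 6.77
ee_pos: [538.6, 153.7, 173.2]
ee_rot: [-179.9, 0.1, 44.0]
force: [0.3, -0.2, -0.5]
gripper_width: 30.7
gripper_force: 0.0
```

Call:
apply_moves(delta_pos=[[-0.048,-0.2,0],[-0.048,-0.4,0],[-0.048,-0.6,0],[-0.048,-0.8,0],[-0.048,-0.832,0],[-0.048,-0.832,0],[-0.048,-0.832,0],[-0.048,-0.832,0],[-0.048,-0.832,0],[-0.048,-0.832,0]], rot=[[0,0,-0.08],[0,0,-0.16],[0,0,-0.24],[0,0,-0.32],[0,0,-0.4],[0,0,-0.48],[0,0,-0.549],[0,0,-0.549],[0,0,-0.549],[0,0,-0.549]], hand=[1,1,1,1,1,1,1,1,1,1])

```text
time_s: 7.6
ee_pos: [533.3, 54.2, 173.7]
ee_rot: [180.0, 0.1, -2.8]
force: [-0.5, 0.3, 0.4]
gripper_width: 90.9
gripper_force: 0.0
```

```bash
python3 - <<'E'
from h import *
s=env.state(); print(s["ee_pos"],s["ee_rot"],s["force"],s["torque"],s["time_s"],s["qpos"])
f=viewer.grab_frame("side"); I=np.array(f["pixels"])[150:300,180:380]; I=cv2.resize(I,None,fx=4,fy=4,interpolation=cv2.INTER_CUBIC)
for z in (174,128): print(((proj(f,(534,54.2,z))-[180,150])*4).round())
cv2.imwrite("pics/over.png",cv2.cvtColor(I,cv2.COLOR_RGB2BGR))
E
```

```text
[533.30439043  54.22084246 173.66589263] [ 1.79985097e+02  6.73188693e-02 -2.76799883e+00] [-0.48876012  0.33457388  0.43491531] [-0.0396656   0.14940488 -0.0620519 ] 7.6 [ 4.57989122e+00  1.65531829e+01  9.83181700e+01 -6.79848931e-03
  6.51973193e+01  9.73507369e+01]
[391. 206.]
[392. 267.]
```

View pics/over.png

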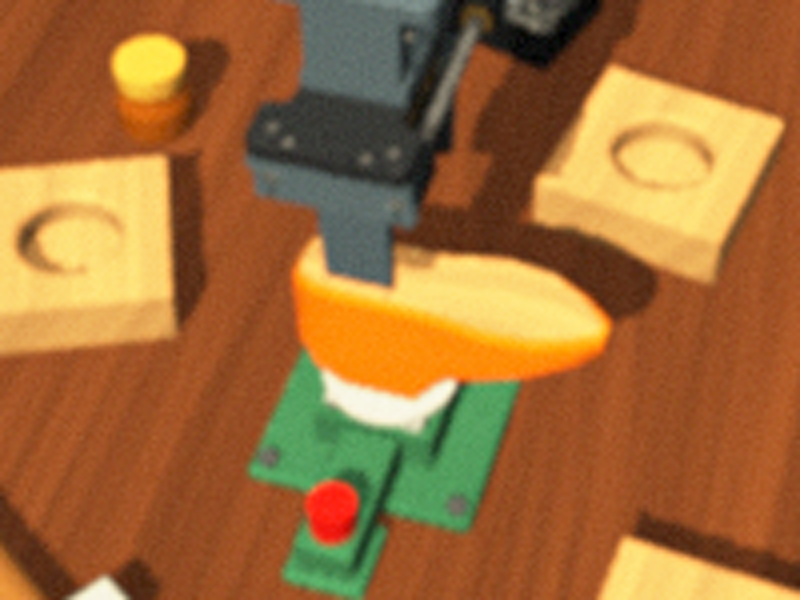

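The near finger straddles the +y side of the last at about (360,280), beside the insole, and the steel disc is at (392,400). The pose is consistent, so I'll lower straight down with the fingers open.

Call:
apply_moves(delta_pos=[[0,0,-0.2],[0,0,-0.4],[0,0,-0.55],[0,0,-0.65],[0,0,-0.734],[0,0,-0.734],[0,0,-0.734]], rot=[[0,0,0],[0,0,0],[0,0,0],[0,0,0],[0,0,0],[0,0,0],[0,0,0]], hand=[1,1,1,1,1,1,1])

```text
time_s: 8.23
ee_pos: [533.7, 54.3, 85.9]
ee_rot: [180.0, 0.0, -2.9]
force: [-0.3, 0.0, 1.2]
gripper_width: 91.3
gripper_force: 0.0
```

Call:
apply_moves(delta_pos=[[0,0,0],[0,0,0],[0,0,0],[0,0,0],[0,0,0],[0,0,0],[0,0,0],[0,0,0],[0,0,0]], rot=[[0,0,0],[0,0,0],[0,0,0],[0,0,0],[0,0,0],[0,0,0],[0,0,0],[0,0,0],[0,0,0]], hand=[0.45,0.45,0.45,0.45,0.45,0.45,0.45,0.45,0.45], newtons=5)

```text
time_s: 8.98
ee_pos: [533.7, 54.8, 86.2]
ee_rot: [-179.9, -0.0, -2.9]
force: [-0.5, 2.6, 0.8]
gripper_width: 46.2
gripper_force: 5.0
```

```bash
python3 - <<'E'
from h import *
s=env.state(); print(s["ee_pos"],s["ee_rot"],s["force"],s["torque"],s["gripper_width"],s["gripper_force"],s["time_s"])
E
```

```text
[533.73686598  54.76528043  86.1757024 ] [-1.79937213e+02 -4.02763869e-03 -2.93758450e+00] [-0.50519057  2.62774327  0.81175238] [ 0.5934434   0.21135094 -0.06075575] 46.163207589312584 4.997211322188377 8.9833
```

Gripped. The last pulls +y by 2.6 N, so I'll relieve that with a 0.6 mm shift and then grip more firmly.

Call:
apply_moves(delta_pos=[[0,0.005,0],[0,0.005,0],[0,0.005,0],[0,0.005,0]], rot=[[0,0,0],[0,0,0],[0,0,0],[0,0,0]], hand=[0.4,0.4,0.4,0.4], newtons=12)

```text
time_s: 9.32
ee_pos: [533.7, 54.9, 86.2]
ee_rot: [-180.0, -0.0, -2.9]
force: [-0.8, 2.5, 2.7]
gripper_width: 46.4
gripper_force: 12.0
```

```bash
python3 - <<'E'
from h import *
s=env.state(); print(s["ee_pos"],s["ee_rot"],s["force"],s["torque"],s["gripper_width"],s["gripper_force"],s["time_s"])
E
```

```text
[533.712927    54.9134942   86.21367566] [-1.79990010e+02 -6.02193188e-03 -2.90804612e+00] [-0.76124729  2.45063779  2.70668566] [3.72670302e-01 3.40069990e-01 2.00929020e-04] 46.351403231834546 11.990979462862015 9.3167
```

Call:
apply_moves(delta_pos=[[0,0.007,0],[0,0.007,0],[0,0.007,0],[0,0.007,0]], rot=[[0,0,0],[0,0,0],[0,0,0],[0,0,0]], hand=[0.4,0.4,0.4,0.4], newtons=20)

```text
time_s: 9.65
ee_pos: [533.7, 55.1, 86.2]
ee_rot: [179.9, -0.0, -2.9]
force: [-1.7, -3.1, 4.9]
gripper_width: 46.0
gripper_force: 20.0
```

```bash
python3 - <<'E'
from h import *
s=env.state(); print(s["ee_pos"],s["ee_rot"],s["force"],s["torque"],s["gripper_width"],s["gripper_force"],s["time_s"])
E
```

```text
[533.72081061  55.12059218  86.20007477] [ 1.79943892e+02 -8.56248194e-03 -2.88559092e+00] [-1.67232141 -3.06412924  4.85610499] [-0.4551738   0.43380889 -0.0531021 ] 45.96622587794183 19.983765184879303 9.65
```

Call:
apply_moves(delta_pos=[[0,-0.003,0],[0,-0.003,0],[0,-0.003,0],[0,-0.003,0],[0,-0.003,0],[0,-0.003,0]], rot=[[0,0,0],[0,0,0.03],[0,0,0.06],[0,0,0.09],[0,0,0.12],[0,0,0.12]], hand=[0.4,0.4,0.4,0.4,0.4,0.4], newtons=15)

```text
time_s: 10.15
ee_pos: [534.1, 55.1, 86.2]
ee_rot: [180.0, -0.1, 7.5]
force: [-0.5, -1.0, 4.4]
gripper_width: 46.0
gripper_force: 15.0
```

```bash
cat > st.py <<'E'
from h import *
s=env.state(); r=lambda k,n=2:np.round(s[k],n).tolist()
print("t",s["time_s"],"p",r("ee_pos"),"rot",r("ee_rot"),"F",r("force"),"T",r("torque"),"grip",r("gripper_width"),r("gripper_force"))
E
python3 st.py
```

```text
t 10.15 p [534.1, 55.09, 86.22] rot [179.97, -0.05, 7.46] F [-0.49, -0.95, 4.37] T [-0.23, 0.23, 0.02] grip 46.0 14.99
```

Call:
apply_moves(delta_pos=[[0,0,0],[0,0,0],[0,0,0],[0,0,0],[0,0,0],[0,0,0],[0,0,0],[0,0,0],[0,0,0]], rot=[[0,0,0.04],[0,0,0.08],[0,0,0.12],[0,0,0.16],[0,0,0.2],[0,0,0.24],[0,0,0.28],[0,0,0.3],[0,0,0.3]], hand=[0.4,0.4,0.4,0.4,0.4,0.4,0.4,0.4,0.4])

```text
time_s: 10.9
ee_pos: [534.5, 55.1, 86.2]
ee_rot: [179.9, -0.1, 33.2]
force: [0.6, -0.4, 4.0]
gripper_width: 46.1
gripper_force: 15.0
```

```bash
python3 st.py
```

```text
t 10.9 p [534.54, 55.08, 86.24] rot [179.92, -0.08, 33.17] F [0.55, -0.42, 4.01] T [-0.33, -0.15, 0.03] grip 46.11 14.99
```

Call:
apply_moves(delta_pos=[[0,0,0],[0,0,0],[0,0,0],[0,0,0],[0,0,0],[0,0,0],[0,0,0],[0,0,0],[0,0,0]], rot=[[0,0,0.04],[0,0,0.08],[0,0,0.12],[0,0,0.16],[0,0,0.2],[0,0,0.24],[0,0,0.28],[0,0,0.3],[0,0,0.3]], hand=[0.4,0.4,0.4,0.4,0.4,0.4,0.4,0.4,0.4])

```text
time_s: 11.65
ee_pos: [534.3, 54.8, 86.2]
ee_rot: [179.9, -0.0, 58.9]
force: [0.3, -2.5, 4.0]
gripper_width: 45.9
gripper_force: 15.0
```

```bash
python3 st.py
```

```text
t 11.65 p [534.33, 54.76, 86.23] rot [179.9, -0.0, 58.93] F [0.29, -2.52, 4.02] T [-0.66, -0.12, 0.04] grip 45.94 14.99
```

Call:
apply_moves(delta_pos=[[0.003,-0.003,0],[0.003,-0.003,0],[0.003,-0.003,0],[0.003,-0.003,0]], rot=[[0,0,0.02],[0,0,0.04],[0,0,0.05],[0,0,0.05]], hand=[0.4,0.4,0.4,0.4])

```text
time_s: 11.98
ee_pos: [534.4, 54.7, 86.2]
ee_rot: [179.9, -0.0, 63.2]
force: [1.2, -1.9, 5.1]
gripper_width: 46.1
gripper_force: 15.0
```

```bash
python3 st.py
```

```text
t 11.9833 p [534.44, 54.69, 86.23] rot [179.94, -0.01, 63.21] F [1.19, -1.87, 5.14] T [-0.6, -0.13, -0.06] grip 46.12 14.99
```

Call:
apply_moves(delta_pos=[[0,0,0],[0,0,0],[0,0,0]], rot=[[0,0,0.015],[0,0,0.03],[0,0,0.03]], hand=[0.4,0.4,0.4])

```text
time_s: 12.23
ee_pos: [534.4, 54.7, 86.2]
ee_rot: [179.9, -0.0, 65.9]
force: [0.3, -2.5, 3.7]
gripper_width: 46.1
gripper_force: 15.0
```

```bash
python3 st.py
```

```text
t 12.2333 p [534.41, 54.7, 86.21] rot [179.94, -0.0, 65.9] F [0.33, -2.52, 3.66] T [-0.78, -0.23, 0.05] grip 46.09 15.0
```

Call:
apply_moves(delta_pos=[[0,-0.003,0],[0,-0.003,0],[0,-0.003,0]], rot=[[0,0,0.015],[0,0,0.03],[0,0,0.03]], hand=[0.4,0.4,0.4])

```text
time_s: 12.48
ee_pos: [534.4, 54.6, 86.2]
ee_rot: [180.0, -0.0, 68.5]
force: [1.8, -1.5, 5.8]
gripper_width: 46.1
gripper_force: 15.0
```

```bash
python3 st.py
```

```text
t 12.4833 p [534.36, 54.62, 86.21] rot [179.96, -0.03, 68.49] F [1.84, -1.46, 5.84] T [-0.49, -0.35, -0.01] grip 46.12 15.0
```

Call:
apply_moves(delta_pos=[[0,0,0],[0,0,0],[0,0,0]], rot=[[0,0,0.015],[0,0,0.03],[0,0,0.03]], hand=[0.4,0.4,0.4])

```text
time_s: 12.73
ee_pos: [534.3, 54.6, 86.2]
ee_rot: [180.0, -0.0, 71.1]
force: [2.1, -1.3, 5.6]
gripper_width: 46.0
gripper_force: 15.0
```

```bash
python3 st.py
```

```text
t 12.7333 p [534.33, 54.59, 86.22] rot [179.96, -0.02, 71.1] F [2.06, -1.26, 5.62] T [-0.49, -0.3, -0.03] grip 46.05 15.0
```

Call:
apply_moves(delta_pos=[[0,0,0],[0,0,0],[0,0,0]], rot=[[0,0,0.015],[0,0,0.03],[0,0,0.03]], hand=[0.4,0.4,0.4])

```text
time_s: 12.98
ee_pos: [534.3, 54.6, 86.2]
ee_rot: [180.0, -0.0, 73.7]
force: [1.7, -1.8, 5.4]
gripper_width: 45.6
gripper_force: 15.0
```

```bash
python3 st.py
```

```text
t 12.9833 p [534.27, 54.57, 86.23] rot [179.96, -0.01, 73.68] F [1.7, -1.75, 5.39] T [-0.46, -0.32, -0.05] grip 45.64 15.0
```

Call:
apply_moves(delta_pos=[[0,0,0],[0,0,0],[0,0,0]], rot=[[0,0,0.015],[0,0,0.03],[0,0,0.03]], hand=[0.4,0.4,0.4])

```text
time_s: 13.23
ee_pos: [534.2, 54.6, 86.2]
ee_rot: [180.0, -0.0, 76.3]
force: [1.1, -1.2, 5.3]
gripper_width: 46.3
gripper_force: 15.0
```

```bash
python3 st.py
```

```text
t 13.2333 p [534.23, 54.6, 86.2] rot [179.97, -0.01, 76.26] F [1.06, -1.24, 5.32] T [-0.56, -0.26, -0.03] grip 46.33 15.0
```

Call:
apply_moves(delta_pos=[[0,0,0],[0,0,0],[0,0,0]], rot=[[0,0,0.015],[0,0,0.03],[0,0,0.03]], hand=[0.4,0.4,0.4])

```text
time_s: 13.48
ee_pos: [534.2, 54.6, 86.2]
ee_rot: [180.0, -0.0, 78.8]
force: [1.1, -1.3, 5.2]
gripper_width: 45.7
gripper_force: 15.0
```

```bash
python3 st.py
```

```text
t 13.4833 p [534.19, 54.61, 86.21] rot [179.97, -0.01, 78.84] F [1.11, -1.33, 5.21] T [-0.52, -0.24, 0.02] grip 45.74 15.0
```

Call:
apply_moves(delta_pos=[[0,0,0],[0,0,0],[0,0,0]], rot=[[0,0,0.015],[0,0,0.03],[0,0,0.03]], hand=[0.4,0.4,0.4])

```text
time_s: 13.73
ee_pos: [534.2, 54.5, 86.2]
ee_rot: [180.0, -0.0, 81.4]
force: [2.0, -2.0, 5.8]
gripper_width: 45.7
gripper_force: 15.0
```

```bash
python3 st.py
```

```text
t 13.7333 p [534.16, 54.54, 86.18] rot [179.98, -0.0, 81.4] F [1.95, -2.03, 5.81] T [-0.54, -0.21, -0.08] grip 45.72 15.0
```

Call:
apply_moves(delta_pos=[[0,0,0],[0,0,0],[0,0,0]], rot=[[0,0,0.015],[0,0,0.03],[0,0,0.03]], hand=[0.4,0.4,0.4])

```text
time_s: 13.98
ee_pos: [534.3, 54.1, 86.2]
ee_rot: [180.0, 0.0, 84.0]
force: [2.4, -5.0, 5.2]
gripper_width: 46.2
gripper_force: 15.0
```

```bash
python3 st.py
```

```text
t 13.9833 p [534.29, 54.06, 86.16] rot [179.96, 0.04, 83.96] F [2.45, -5.04, 5.22] T [-1.09, -0.39, -0.23] grip 46.18 15.0
```

Call:
apply_moves(delta_pos=[[0,0,0],[0,0,0],[0,0,0]], rot=[[0,0,0.006],[0,0,0.006],[0,0,0.006]], hand=[0.4,0.4,0.4])

```text
time_s: 14.23
ee_pos: [534.3, 54.1, 86.2]
ee_rot: [180.0, 0.0, 84.4]
force: [1.8, -3.9, 4.6]
gripper_width: 45.7
gripper_force: 15.0
```

```bash
python3 st.py
```

```text
t 14.2333 p [534.31, 54.13, 86.17] rot [179.96, 0.02, 84.36] F [1.79, -3.89, 4.57] T [-1.07, -0.37, -0.47] grip 45.69 15.01
```

The stop is felt: torque rose from 0.05 to 0.47 N m, with contact at about 83.5° yaw. I'll back off 2° to the slot, firm up the grip and begin the lift.

Call:
apply_moves(delta_pos=[[0,0,0],[0,0,0],[0,0,0],[0,0,0]], rot=[[0,0,-0.02],[0,0,-0.028],[0,0,-0.028],[0,0,-0.028]], hand=[0.4,0.4,0.4,0.4], newtons=20)

```text
time_s: 14.57
ee_pos: [534.1, 54.5, 86.1]
ee_rot: [180.0, 0.0, 82.0]
force: [0.7, -3.0, 5.2]
gripper_width: 45.8
gripper_force: 20.0
```

```bash
python3 st.py
```

```text
t 14.5667 p [534.08, 54.52, 86.11] rot [179.99, 0.0, 82.03] F [0.65, -2.97, 5.17] T [-0.76, -0.33, -0.03] grip 45.84 20.0
```

Call:
apply_moves(delta_pos=[[0,0,0.006],[0,0,0.012],[0,0,0.012]], rot=[[0,0,0],[0,0,0],[0,0,0]], hand=[0.4,0.4,0.4], newtons=25)

```text
time_s: 14.82
ee_pos: [534.1, 54.5, 87.6]
ee_rot: [180.0, 0.0, 82.0]
force: [0.6, -2.5, 5.3]
gripper_width: 45.8
gripper_force: 25.0
```

```bash
python3 st.py
```

```text
t 14.8167 p [534.1, 54.52, 87.65] rot [179.99, 0.0, 82.02] F [0.57, -2.49, 5.33] T [-0.77, -0.34, 0.0] grip 45.83 25.0
```

Call:
apply_moves(delta_pos=[[0,0,0.01],[0,0,0.02],[0,0,0.03],[0,0,0.03]], rot=[[0,0,0],[0,0,0],[0,0,0],[0,0,0]], hand=[0.4,0.4,0.4,0.4])

```text
time_s: 15.15
ee_pos: [533.1, 54.8, 90.2]
ee_rot: [-179.9, -0.0, 82.0]
force: [0.9, -1.2, -1.1]
gripper_width: 45.9
gripper_force: 25.0
```

```bash
python3 st.py
```

```text
t 15.15 p [533.15, 54.83, 90.23] rot [-179.88, -0.01, 81.99] F [0.89, -1.21, -1.08] T [-0.31, -0.32, -0.03] grip 45.89 24.99
```

Call:
apply_moves(delta_pos=[[0,0,0.01],[0,0,0.02],[0,0,0.03],[0,0,0.04],[0,0,0.04]], rot=[[0,0,0],[0,0,0],[0,0,0],[0,0,0],[0,0,0]], hand=[0.4,0.4,0.4,0.4,0.4])

```text
time_s: 15.57
ee_pos: [533.4, 54.7, 95.8]
ee_rot: [-179.9, -0.0, 82.0]
force: [0.9, -0.0, -2.6]
gripper_width: 46.0
gripper_force: 25.0
```

```bash
python3 st.py
```

```text
t 15.5667 p [533.43, 54.71, 95.76] rot [-179.93, -0.0, 82.0] F [0.9, -0.03, -2.62] T [-0.02, 0.04, -0.01] grip 45.96 24.99
```

Call:
apply_moves(delta_pos=[[0,0,0.04],[0,0,0.1],[0,0,0.2],[0,0,0.3],[0,0,0.4],[0,0,0.4],[0,0,0.4]], rot=[[0,0,0],[0,0,0],[0,0,0],[0,0,0],[0,0,0],[0,0,0],[0,0,0]], hand=[0.4,0.4,0.4,0.4,0.4,0.4,0.4], newtons=30)

```text
time_s: 16.15
ee_pos: [534.5, 54.6, 144.8]
ee_rot: [179.9, -0.0, 82.0]
force: [-1.1, 0.1, -2.9]
gripper_width: 45.6
gripper_force: 30.0
```

```bash
python3 st.py
```

```text
t 16.15 p [534.49, 54.59, 144.8] rot [179.88, -0.03, 82.0] F [-1.06, 0.06, -2.93] T [-0.13, 0.09, -0.04] grip 45.62 29.99
```

Call:
apply_moves(delta_pos=[[0,0.06,0],[0.01,0.17,0],[0.02,0.3,0],[0.03,0.44,0],[0.04,0.58,0],[0.04,0.72,0],[0.04,0.86,0],[0.04,1,0]], rot=[[0,0,0],[0,0,0],[0,0,0],[0,0,0],[0,0,0],[0,0,0],[0,0,0],[0,0,0]], hand=[0.4,0.4,0.4,0.4,0.4,0.4,0.4,0.4])

```text
time_s: 16.82
ee_pos: [538.2, 176.6, 142.9]
ee_rot: [-179.9, 0.0, 82.0]
force: [-0.7, 0.5, -3.7]
gripper_width: 46.1
gripper_force: 30.0
```

Call:
apply_moves(delta_pos=[[0.01,0.14,0],[0.02,0.28,0],[0.03,0.42,0],[0.04,0.56,0],[0.043,0.7,0],[0.043,0.84,0],[0.043,0.94,0],[0.043,1,0],[0.043,1,0]], rot=[[0,0,0],[0,0,0],[0,0,0],[0,0,0],[0,0,0],[0,0,0],[0,0,0],[0,0,0],[0,0,0]], hand=[0.4,0.4,0.4,0.4,0.4,0.4,0.4,0.4,0.4])

```text
time_s: 17.57
ee_pos: [543.5, 296.4, 143.2]
ee_rot: [-180.0, -0.0, 82.1]
force: [0.5, -1.0, -3.5]
gripper_width: 45.8
gripper_force: 30.0
```

Call:
apply_moves(delta_pos=[[0,0.06,-0.05],[0,0.112,-0.12],[0,0.112,-0.2],[0,0.112,-0.25],[0,0.112,-0.25],[0,0.112,-0.25]], rot=[[0,0,0],[0,0,0],[0,0,0],[0,0,0],[0,0,0],[0,0,0]], hand=[0.4,0.4,0.4,0.4,0.4,0.4])

```text
time_s: 18.07
ee_pos: [543.6, 307.2, 113.0]
ee_rot: [-179.9, 0.1, 82.0]
force: [-0.6, -0.5, -3.9]
gripper_width: 46.1
gripper_force: 30.0
```

```bash
python3 st.py; python3 - <<'E'
from h import *
f=viewer.grab_frame("side"); save(f,"rest_side.png"); g=viewer.grab_frame("top"); save(g,"rest_top.png")
p=np.array(env.state()["ee_pos"])
for n,F in(("s",f),("t",g)): print(n,"foot",proj(F,p-[0,0,56]).round(1),"disc",proj(F,p-[0,0,42]).round(1),"hole 308",proj(F,(544,308,36)).round(1))
for n,F in(("s",f),("t",g)):
    for q,z in(("rest_hole0",36),("shoe_last",p[2]-56),("last_grip",p[2]+19)):
        for r in spotter.landmark_of(F,q)[:2]: print(n,q,round(r["score"],2),np.round(r["position"],1),atz(F,r["position"],z).round(1))
a=cv2.resize(np.array(f["pixels"])[250:420,140:340],(600,510),interpolation=cv2.INTER_CUBIC)
cv2.imwrite("pics/rest_crop.png",cv2.cvtColor(a,cv2.COLOR_RGB2BGR))
E
```

```text
t 18.0667 p [543.64, 307.24, 113.0] rot [-179.92, 0.07, 81.98] F [-0.6, -0.47, -3.89] T [-0.09, 0.07, -0.03] grip 46.13 29.99
s foot [238.1 339.4] disc [237.5 335.8] hole 308 [239.2 345.1]
t foot [130. 203.] disc [128.  201.9] hole 308 [132.9 204.8]
s rest_hole0 0.87 [345.8 189. ] [ 415.3 -157.9   36. ]
s rest_hole0 0.79 [236.7 345.6] [548.3 310.1  36. ]
s shoe_last 0.66 [236.6 341.2] [546.  311.8  58.1]
s last_grip 0.66 [235.8 319.9] [541.9 308.8 133.1]
t rest_hole0 0.8 [180.  300.6] [344. 198.  36.]
t rest_hole0 0.72 [279.6 111.2] [758.6  -3.   36. ]
t shoe_last 0.71 [128.2 201.7] [547.1 311.7  58.1]
t last_grip 0.58 [115.4 200. ] [537.9 313.5 133.1]
```

View pics/rest_crop.png

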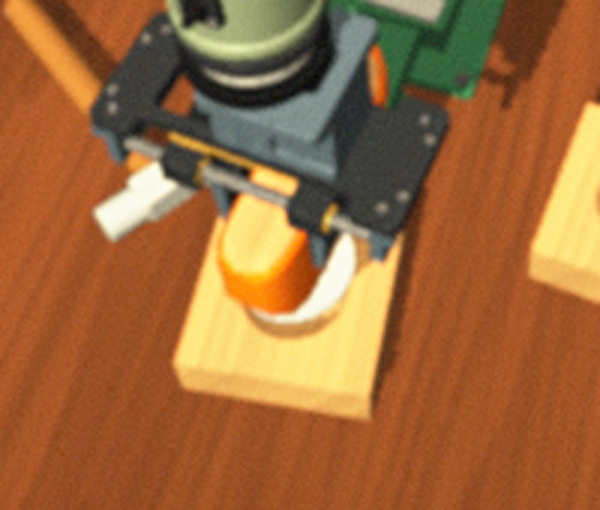

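The crop shows the last over the target block, with the white disc's lower edge at about (290,320) and the hole rim just below it. The lugs point along x with more than 4 mm to spare, so I'll lower gently.

Call:
apply_moves(delta_pos=[[0.005,0,-0.05],[0.005,0,-0.1],[0.005,0,-0.15],[0.005,0,-0.18],[0.005,0,-0.21],[0.005,0,-0.21]], rot=[[0,0,0],[0,0,0],[0,0,0],[0,0,0],[0,0,0],[0,0,0]], hand=[0.4,0.4,0.4,0.4,0.4,0.4])

```text
time_s: 18.97
ee_pos: [544.0, 307.7, 87.4]
ee_rot: [-179.9, 0.1, 82.0]
force: [0.0, -0.3, -3.8]
gripper_width: 46.1
gripper_force: 30.0
```

```bash
python3 st.py
```

```text
t 18.9667 p [544.0, 307.66, 87.43] rot [-179.9, 0.07, 82.01] F [0.01, -0.34, -3.79] T [-0.1, 0.14, 0.03] grip 46.07 29.99
```

Call:
apply_moves(delta_pos=[[0,0,-0.015],[0,0,-0.03],[0,0,-0.045],[0,0,-0.055],[0,0,-0.06],[0,0,-0.06]], rot=[[0,0,0],[0,0,0],[0,0,0],[0,0,0],[0,0,0],[0,0,0]], hand=[0.4,0.4,0.4,0.4,0.4,0.4])

```text
time_s: 19.47
ee_pos: [544.5, 307.9, 81.4]
ee_rot: [-180.0, 0.0, 82.0]
force: [-0.3, -0.9, -3.0]
gripper_width: 46.1
gripper_force: 30.0
```

```bash
python3 st.py
```

```text
t 19.4667 p [544.55, 307.94, 81.39] rot [-180.0, 0.01, 82.01] F [-0.33, -0.92, -3.01] T [-0.11, 0.05, 0.07] grip 46.07 29.99
```

Call:
apply_moves(delta_pos=[[0,0,-0.008],[0,0,-0.016],[0,0,-0.022],[0,0,-0.022]], rot=[[0,0,0],[0,0,0],[0,0,0],[0,0,0]], hand=[0.4,0.4,0.4,0.4])

```text
time_s: 19.8
ee_pos: [544.7, 308.0, 79.4]
ee_rot: [180.0, -0.0, 82.0]
force: [-1.2, 0.3, 0.4]
gripper_width: 46.1
gripper_force: 30.0
```

```bash
python3 st.py
```

```text
t 19.8 p [544.72, 307.99, 79.41] rot [179.97, -0.02, 82.01] F [-1.17, 0.32, 0.44] T [-0.17, 0.25, 0.03] grip 46.15 30.0
```

Call:
apply_moves(delta_pos=[[0,0,-0.005],[0,0,-0.005],[0,0,-0.005]], rot=[[0,0,0],[0,0,0],[0,0,0]], hand=[0.4,0.4,0.4])

```text
time_s: 20.05
ee_pos: [544.7, 308.0, 79.4]
ee_rot: [180.0, -0.0, 82.0]
force: [-1.7, -2.0, 5.8]
gripper_width: 45.9
gripper_force: 30.0
```

```bash
python3 st.py
```

```text
t 20.05 p [544.7, 307.99, 79.39] rot [179.96, -0.03, 82.01] F [-1.71, -2.03, 5.8] T [-0.24, 0.59, 0.03] grip 45.93 30.0
```

Firm seat at the expected height. I'll release and retreat upward.

Call:
apply_moves(delta_pos=[[0,0,0.004],[0,0,0.004],[0,0,0.004],[0,0,0.004],[0,0,0.004],[0,0,0.004],[0,0,0.004],[0,0,0.004]], rot=[[0,0,0],[0,0,0],[0,0,0],[0,0,0],[0,0,0],[0,0,0],[0,0,0],[0,0,0]], hand=[0.45,0.6,0.9,0.9,0.9,0.9,0.9,0.9], newtons=10)

```text
time_s: 20.72
ee_pos: [544.6, 308.0, 78.6]
ee_rot: [180.0, -0.0, 82.0]
force: [-0.4, 0.6, -0.6]
gripper_width: 81.8
gripper_force: 0.0
```

```bash
python3 st.py
```

```text
t 20.7167 p [544.62, 308.01, 78.63] rot [180.0, -0.0, 82.01] F [-0.38, 0.55, -0.55] T [-0.14, 0.09, 0.03] grip 81.83 0.0
```

Call:
apply_moves(delta_pos=[[0,0,0.1],[0,0,0.3],[0,0,0.6],[0,0,0.9],[0,0,1],[0,0,1],[0,0,1]], rot=[[0,0,0],[0,0,0],[0,0,0],[0,0,0],[0,0,0],[0,0,0],[0,0,0]], hand=[0.9,0.9,0.9,0.9,0.9,0.9,0.9])

```text
time_s: 21.3
ee_pos: [544.6, 307.9, 198.9]
ee_rot: [180.0, -0.0, 82.0]
force: [0.2, -0.6, -0.6]
gripper_width: 82.1
gripper_force: 0.0
```

Call:
apply_moves(delta_pos=[[-0.3,0.3,0],[-0.6,0.6,0],[-0.9,0.9,0],[-1,1,0],[-1,1,0],[-1,1,0],[-1,1,0],[-1,1,0]], rot=[[0,0,0],[0,0,0],[0,0,0],[0,0,0],[0,0,0],[0,0,0],[0,0,0],[0,0,0]], hand=[0.9,0.9,0.9,0.9,0.9,0.9,0.9,0.9])

```text
time_s: 21.97
ee_pos: [425.2, 426.8, 197.5]
ee_rot: [-180.0, 0.1, 81.9]
force: [0.7, 0.4, 0.4]
gripper_width: 82.0
gripper_force: 0.0
```

```bash
python3 st.py; python3 - <<'E'
from h import *
g=viewer.grab_frame("top"); f=viewer.grab_frame("side")
a=cv2.resize(np.array(g["pixels"])[140:320,60:300],(640,480),interpolation=cv2.INTER_CUBIC)
cv2.imwrite("pics/end.png",cv2.cvtColor(a,cv2.COLOR_RGB2BGR))
for n,F in(("s",f),("t",g)):
    for q,z in(("shoe_last",23),("last_grip",98),("release_top",55),("jar",0),("nail_tray",0),("hammer",0)):
        for r in spotter.landmark_of(F,q)[:1]: print(n,q,round(r["score"],2),atz(F,r["position"],z).round(1))
E
```

```text
t 21.9667 p [425.16, 426.77, 197.52] rot [-179.96, 0.12, 81.94] F [0.71, 0.44, 0.37] T [-0.14, 0.12, -0.04] grip 82.04 0.0
s jar 0.84 [ 749.3 -136.1    0. ]
s hammer 0.7 [736.3 190.8   0. ]
t shoe_last 0.7 [547.2 310.3  23. ]
t last_grip 0.72 [536.6 310.4  98. ]
t release_top 0.61 [521.4  50.4  55. ]
t jar 0.56 [ 753.4 -153.7    0. ]
t nail_tray 0.82 [ 538.2 -312.1    0. ]
t hammer 0.75 [743.8 184.6   0. ]
```

View pics/end.png

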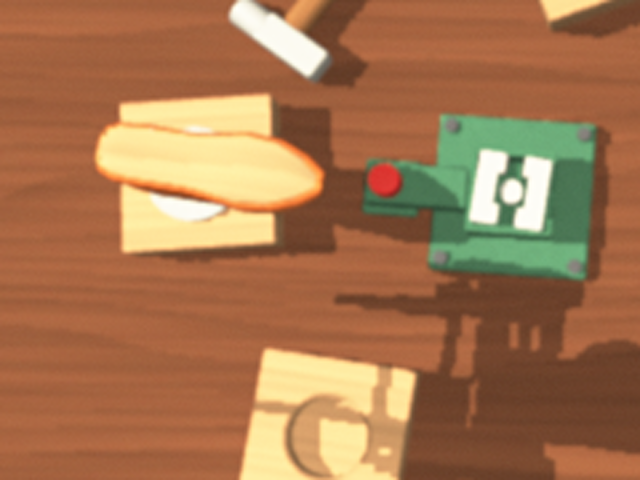

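The picture shows the last seated level on the leftmost block, with the disc centred at about (192,172) against the block centre at (197,174). The jack is empty and the bystanders have not moved.

```bash
python3 -c "
from h import *
print(env.job_done())"
```

```text
the job is handed in; nothing more can be done
None
```

The shoe last is off the jack and seated sole up in the leftmost rest block's hole, released, with the jar, hammer and nail tray left where they were; the job is handed in at about 22 s, with no verdict shown.

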